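# Close and lock the sharps container

## Task

The red sharps container on the trolley is done with. Swing its yellow flap fully shut, so that the tab on its free edge drops down behind the raised rim, then turn the white catch until it points straight across the rim and over the flap to lock it. Leave the spray bottle, tube rack and steel tray where they stand, and let go of everything.

Things in the scene. Friction and masses are not known exactly. Their poses are not given: they have to be found in the camera images.
- holder: Steel holder fixed to the trolley, carrying a red sharps container tipped 35 degrees to the front. Origin: on the trolley top; x to the holder's back (roughly away from the robot), y left, z up. Base plate x -85..125, y -100..100 mm. The container's top panel, 170 mm wide, slopes up from (x -81, z 101) to (x 75, z 210 mm); its outward normal is (-0.574, 0, 0.819).
- rim_mid (a point): Middle of the top of the raised rim at the upper end of the container's mouth; the rim is 6 mm high and thick, 130 mm long along the holder's y. The shut flap's tab sits just below it, inside the mouth.
- handle_mid (a point): Middle of the red carrying handle: a fixed bar 16 mm thick along the holder's y, at x 85, z 295 mm, on legs at y -80 and 80 mm down to the panel's back edge. It blocks a gripper coming straight down on the catch: there tilt the tool along the panel's normal.
- flap (a joint): Yellow flap 108 mm long, 126 wide, 6 thick, hinged at the panel's low front edge. Angle to the panel in rad: 0 = shut, tab behind the rim; grows as it swings up and over to the holder's front. Starts 1.1 to 1.45 (standing, leaning to the front), stop at 1.9. A stiff hinge (0.14 N m) holds it where left. The tab, 90 mm wide, stands 18 mm off the inner face at the free edge.
- flap_hinge (a point): Middle of the flap's hinge line, in the plane of the top panel and of the flap's inner face. The hinge line runs along the holder's y.
- flap_edge (a point): Middle of the flap's free edge, on its outer face: 108 mm from the hinge line and 6 mm out from the inner face.
- catch (a joint): White catch above the rim, turning about the panel's normal. Angle in rad: 0 = locked, pointing straight down the slope across the rim and over the last 30 mm of the shut flap (stop there); grows as it swings to the holder's left; at 1.57 it points along +y, parallel to the rim, clear of the flap. Starts 1.35 to 1.85, stop at 2.0. Friction 0.05 N m. Turned too early it bars the flap.
- catch_pivot (a point): Pivot of the catch, on the surface of the top panel: 45 mm down the slope from the panel's back edge, 25 mm to the right (-y) of its middle, 24.5 mm up the slope from the rim's centre line.
- catch_grip (a point): Middle of the catch's upright grip fin: 34 mm from the pivot along the catch, 29 mm above the panel. The fin is 44 mm long along the catch, 12 mm thick, and rises from 17 to 41 mm above the panel. Under it the blade is 20 mm wide, 9 to 17 mm above the panel, from 12 mm behind the pivot to 62 mm ahead.
- spray: Bystander: white spray bottle with a green band, 72 mm across, 208 mm tall, standing loose. Origin: centre of its base, z up.
- rack: Bystander: loose grey tube rack with red-capped tubes, 100 by 180 by 50 mm, tubes up to 80 mm. Origin: centre of its underside.
- tray: Bystander: loose flat steel tray near the robot, 120 by 200 by 22 mm. Origin: centre of its underside.

How it is judged:
By the outcome, as a careful person would: the job done as asked, in the order asked, and still so for the second after the job is handed in, with the robot touching nothing.
It also fails if it takes over 51 s, if anything falls off the work surface, if the arm or the gripper's body presses on something with over 40 N, if the wrist force passes 120 N, or if a joint passes its speed limit or range.

## Robot

A 7-joint arm with a two-finger parallel gripper is mounted at the origin on the work surface. World frame = base frame: x ahead of the robot, y to its left, z up, the work surface at z = 0. Lengths are in m, angles in rad, forces in N, time in s.
With the tool pointing down it reaches from about 0.4 to 0.75 m from the base axis. Payload 19.5 kg.
Tool frame: the origin (TCP) lies at the very end of the fingers, on their centre line; the grasp point (between the pads) lies 19 mm behind it (pinch_z is the z of the grasp point in the tool frame, in m); z points along the fingers, y is the line along which they close (so a half turn about z gives the same grasp; the last joint's range is limited). The gripper opens to 85 mm and grips with 20 to 120 N. Pads are 22 mm wide; open, the fingers measure 114 mm over their backs; the gripper's body (76 mm by 85 mm) begins 54 mm behind the grasp point. The pads swing forward as they close: fully open they stand 13 mm farther back than shut.
Start: joints at [1.302, 0.707, -0.028, 1.485, 0.022, 0.951, -0.075], TCP at [0.129, -0.56, 0.231] pointing down, gripper open.
Joint ranges: [-2.71, 2.71], [-0.32, 2.16], [-1.57, 1.52], [0, 2.45], [-1.46, 4.6], [0, 2.02], [-2.83, 2.83]. Speed limits (rad/s): [1.89, 1.89, 2.57, 2.57, 3.01, 3.01, 3.01].

## Interface

Orientations are given as a rotation vector (axis times angle).
In Python, from station import * gives the robot as it stands.
- The arm moves only by the tool arm_command, never from a script. Its argument "deltas" is a list of rows, each a list of 6 numbers: the shift along the world's x, y, z scaled (see below), then the turn, a rotation vector about the world's x, y, z scaled (see below). A call has 1 to 20 rows; each row is the pose to reach, as a shift and turn from the pose commanded when the call began; what a row does not reach only later rows make up. The controller multiplies each number of a shift by 200 mm and each number of a turn by 120 degrees. A row lasts 1/10 s, in which the tool goes at most 50 mm and 8.59 degrees, less where a joint would pass 70% of its speed; a pose out of reach is approached as far as the arm can. A call with a number of a shift or a turn outside -1 to 1 is refused whole. A call with a gripper value outside its range is refused whole. "claw" is the opening, from -1 (shut) to 1 (fully open), set as the call begins (left out, the last holds). The fingers move at their own pace and stop on an object; the grip force is fixed at half the most. Time passes only in rows, so rows that repeat a pose let the fingers close. It gives the time, the measured TCP pose, the force, the opening and the grip force at its end, in the units of the state.
- read_state(): the state, without advancing time (a new reading comes with each control period).
- snapshot(name): name is "scene" or "top"; returns a dict with "frame" (384x512x3 uint8, red, green, blue), "fx", "fy", "cx", "cy" (pixels), "k1" (the pictures are not rectified: a ray, as slopes to the right and down, at radius r is drawn at 1 + k1 r^2 times it, then the intrinsics apply), "rvec" (rotation vector, rad) and "tvec" (3), from world to camera coordinates, as OpenCV has them. Camera axes: x right, y down, z forward; pixel columns grow to the right and rows downward; lengths in m; the calibration is good to about 2 mm. A picture is of the moment at which its call begins. There is no depth.
- hand_in(): hands the job in; it is judged then, once.
The state is a dict: "time": time; "qpos": joint angles; "dq": joint speeds; "joint_torque": joint torques, N m; "tcp_pos": TCP position; "orientation": TCP orientation; "contact_force": force on the tool from outside, world axes, zero at the start; "wrist_torque": the same for the moment, N m; "gripper_width": opening from 0.0 (shut) to 1.0 (fully open); "finger_force": force on a finger pad.
Only numpy, scipy, OpenCV 4.12 (cv2) and the standard library are available. Lean on these libraries where they do the work, as an engineer would, in place of code of your own. Each camera call takes 0.05 s, during which the arm holds its last target. There are 200 camera calls.

## Working session

There is one attempt and no reset: what is moved stays moved. The work goes in short steps, Python scripts to look and compute and a tool call to move; the robot and the scene stay as the last step left them, time stands still between calls to the robot, and variables do not carry over. Pictures are saved under pics/ and viewed, at most 10 in all, crops included, and the job is handed in when it is done.

Besides the shell and the picture viewer there is one more tool, called after "Request:" as name(argument=value, ...), one argument or row to a line, values as JSON. arm_command: Moves the arm, as the interface text tells. Shifts and turns lie within -1 to 1; 1 stands for 200 mm of shift or 120 degrees of turn. Its arguments: {"type":"object","properties":{"deltas":{"type":"array","items":{"type":"array","items":{"type":"number"}}},"claw":{"type":"number"}},"required":["deltas"]}

```bash
mkdir -p pics; ls; python3 - <<'E'
from station import *
import cv2,numpy as np
for n in("scene","top"):
    s=snapshot(n); cv2.imwrite(f"pics/{n}0.png",cv2.resize(s["frame"][:,:,::-1],(800,600),interpolation=cv2.INTER_CUBIC))
    np.savez(f"{n}0.npz",**s)
    R=cv2.Rodrigues(np.array(s["rvec"]))[0]; print(n,-R.T@np.array(s["tvec"]),R[2],s["fx"],s["k1"])
st=read_state(); print({k:np.round(v,3) for k,v in st.items()})
E
```

```text
pics
scene [0.81706033 0.65247026 0.89700927] [-0.27791076 -0.63782035 -0.71829716] 393.74538680021703 0.0025782463069632436
top [ 0.45660514 -0.01097332  1.31715947] [ 0.04385531  0.01236772 -0.99896134] 352.7877247790054 -0.015581417295986744
{'time': np.float64(0.1), 'qpos': array([ 1.302,  0.707, -0.028,  1.485,  0.022,  0.951, -0.076]), 'dq': array([ 0.002, -0.001,  0.   , -0.002, -0.   , -0.   ,  0.002]), 'joint_torque': array([ 3.0000e-03, -8.8430e+01,  1.2370e+00, -2.3645e+01,  1.7000e-02,
        5.0000e-03,  0.0000e+00]), 'tcp_pos': array([ 0.129, -0.56 ,  0.231]), 'orientation': array([-3.121, -0.355,  0.   ]), 'contact_force': array([-0.213, -1.266, -0.3  ]), 'wrist_torque': array([0.044, 0.022, 0.007]), 'finger_force': np.float64(0.0), 'gripper_width': np.float64(1.0)}
```

View pics/scene0.png

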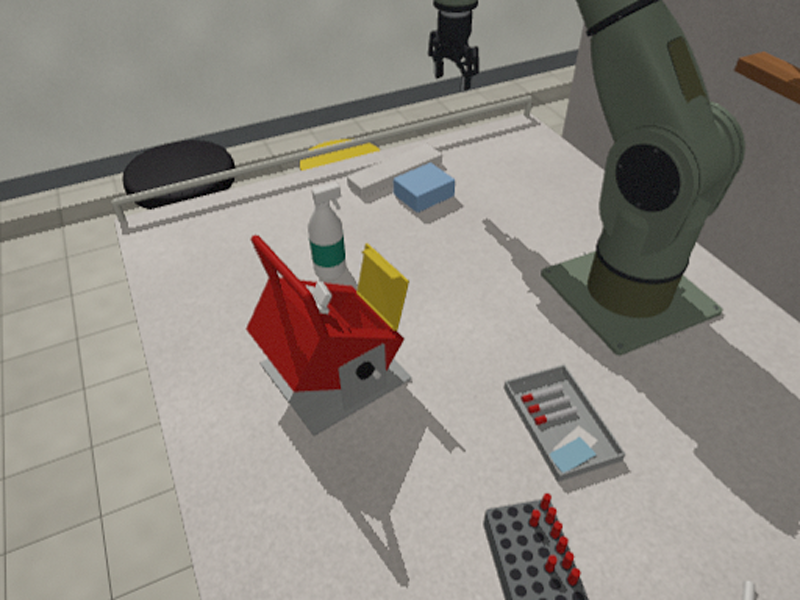

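View pics/top0.png

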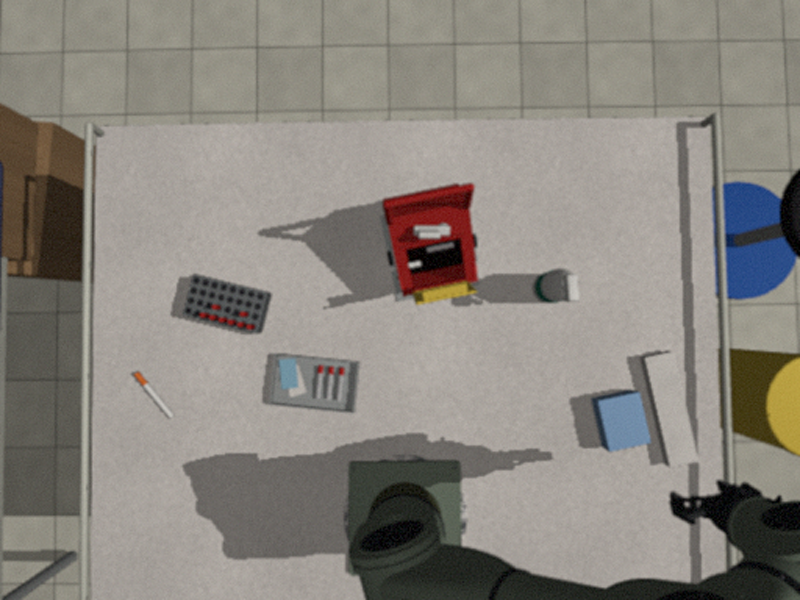

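The scene view shows the container at about (330,330), its flap at (383,290) and the catch at (320,297). In the top view the container is at (432,240), the flap at (445,293), the catch at (432,231) and the spray bottle at (557,287). I'll enlarge both.

```bash
python3 - <<'E'
import cv2,numpy as np
def crop(n,x0,y0,w,h,out):
    f=np.load(n+"0.npz")["frame"][:,:,::-1][y0:y0+h,x0:x0+w]
    cv2.imwrite(out,cv2.resize(f,(800,600),interpolation=cv2.INTER_CUBIC))
crop("scene",150,140,128,96+0,"pics/scene_c.png") if 0 else crop("scene",150,145,133,100,"pics/scene_c.png")
crop("top",232,112,120,90,"pics/top_c.png")
E
```

```text
(no output)
```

View pics/scene_c.png

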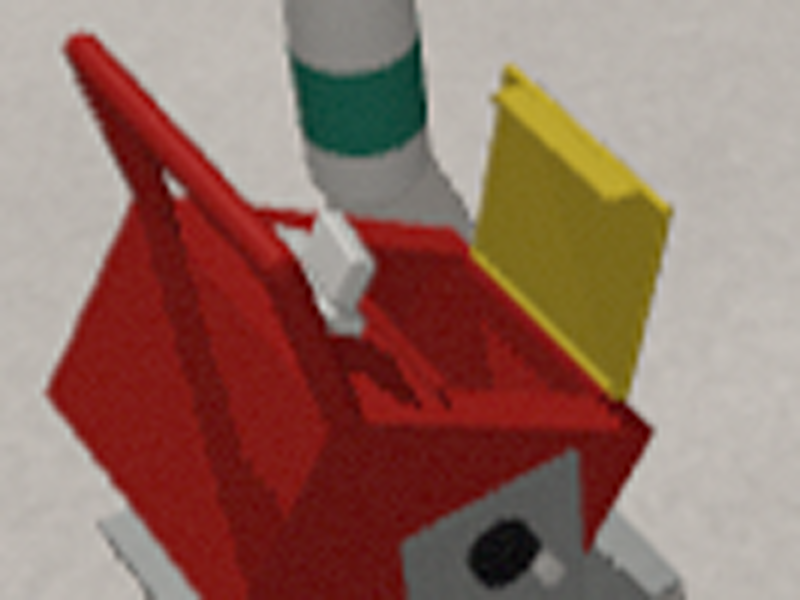

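View pics/top_c.png

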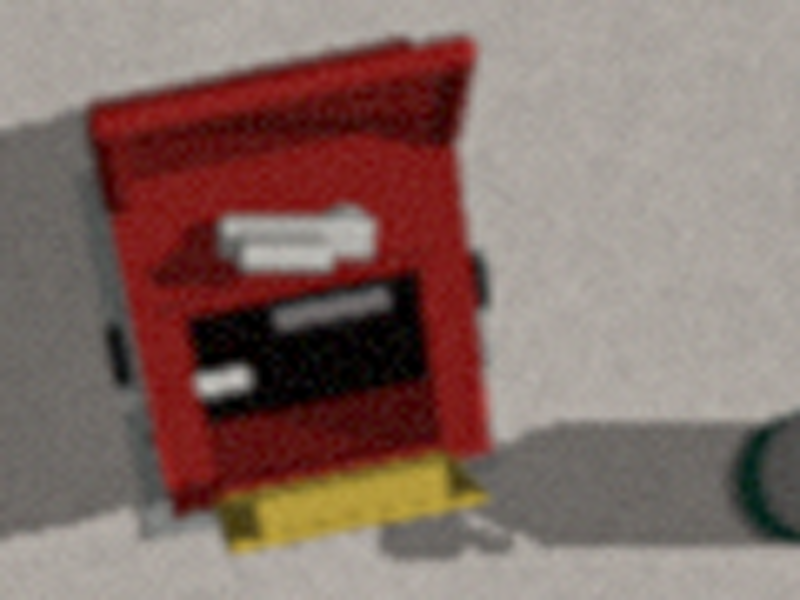

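The crops give clear corners. Scene crop: flap at (512,67), (670,210), (622,397) and (475,250), fin top around (330,210)-(372,265). Top crop: panel front corners at (178,510) and (490,452), flap edge from (232,550) to (490,497), fin top from (240,258) to (335,258). I'll fit the pose to both views.

```bash
cat > h.py <<'E'
import numpy as np,cv2
from scipy.optimize import least_squares
from scipy.spatial.transform import Rotation as Ro
S,C=np.sin(np.radians(35)),np.cos(np.radians(35))
u=np.array([C,0,S]);n=np.array([-S,0,C]);Y=np.array([0,1.,0]);F=np.array([-.081,0,.101]);L=.1903
def panel(s,y,h=0): return F+s*u+y*Y+h*n
def flap(th,s0,l,y,o):
    d=u*np.cos(th)+n*np.sin(th); q=n*np.cos(th)-u*np.sin(th)
    return panel(s0,y)+l*d+o*q
def catch(ph,a,b,h):
    d=-u*np.cos(ph)+Y*np.sin(ph); e=np.cross(n,d)
    return panel(L-.045,-.025,h)+a*d+b*e
def W(p,P): # holder->world
    return Ro.from_rotvec([0,0,p[2]]).apply(P)+[p[0],p[1],0]
def proj(s,P):
    c=Ro.from_rotvec(s["rvec"]).apply(np.atleast_2d(P))+s["tvec"]
    r=c[:,:2]/c[:,2:]; r=r*(1+s["k1"]*(r**2).sum(1,keepdims=True))
    return r*[s["fx"],s["fy"]]+[s["cx"],s["cy"]]
E
cat > fit.py <<'E'
from h import *
sc,tp=[dict(np.load(f"{k}0.npz")) for k in("scene","top")]
def nat(px,x0,y0,k): return [x0+(px[0]+.5)*k-.5,y0+(px[1]+.5)*k-.5]
s_=lambda a,b:nat((a,b),150,145,133/800); t_=lambda a,b:nat((a,b),232,112,.15)
def pts(p):
    th,ph,s0=p[3:6]
    return [ (sc,panel(L,-.085),s_(135,203),1),(sc,panel(0,.085),s_(653,432),1),
     (sc,flap(th,s0,.108,-.063,.006),s_(512,67),1),(sc,flap(th,s0,.108,.063,.006),s_(671,210),1),
     (sc,flap(th,s0,0,.063,0),s_(620,395),1),(sc,flap(th,s0,0,-.063,0),s_(474,250),1),
     (sc,catch(ph,.056,0,.041),s_(367,268),.5),(sc,catch(ph,.012,0,.041),s_(323,213),.5),
     (tp,panel(0,.085),t_(178,512),1),(tp,panel(0,-.085),t_(491,452),1),
     (tp,flap(th,s0,.108,.063,.006),t_(232,551),1),(tp,flap(th,s0,.108,-.063,.006),t_(490,498),1),
     (tp,catch(ph,.056,0,.041),t_(241,258),1),(tp,catch(ph,.012,0,.041),t_(335,258),1)]
f=lambda p:np.concatenate([w*(proj(c,W(p,P))[0]-o) for c,P,o,w in pts(p)])
r=least_squares(f,[.65,0,.18,1.3,1.5,.008],loss='soft_l1')
print(r.x.round(4)); print(f(r.x).reshape(-1,2).round(1))
np.save("p.npy",r.x)
p=r.x
for k,P in dict(hinge=panel(p[5],0),edge=flap(p[3],p[5],.108,0,.006),rim=panel(L-.0695,0,.006),piv=panel(L-.045,-.025),grip=catch(p[4],.034,0,.029),griplocked=catch(0,.034,0,.029),handle=np.array([.085,0,.295]),u=None,).items():
    if P is not None: print(k,W(p,P).round(4))
Z=[p[0],p[1],0]
print('u,n,y',(W(p,u)-Z).round(3),(W(p,n)-Z).round(3),(W(p,Y)-Z).round(3))
# independent triangulation of flap free-edge corners
def ray(c,o):
    R=Ro.from_rotvec(c["rvec"]).as_matrix();d=R.T@np.array([(o[0]-c["cx"])/c["fx"],(o[1]-c["cy"])/c["fy"],1]);return -R.T@c["tvec"],d/np.linalg.norm(d)
for a,b in((s_(671,210),t_(232,551)),(s_(512,67),t_(490,498)),(s_(367,268),t_(241,258)),(s_(653,432),t_(178,512))):
    A=0;B=0;q=[]
    for c,o in((sc,a),(tp,b)):
        m,d=ray(c,o);M=np.eye(3)-np.outer(d,d);A=A+M;B=B+M@m;q.append((M,m))
    X=np.linalg.solve(A,B);print('tri',X.round(4),[round(float(np.linalg.norm(M@(X-m))),4) for M,m in q])
m,d=ray(tp,t_(760,480));X=m+d*(.1-m[2])/d[2];print('spray edge~',X.round(3))
E
python3 fit.py
```

```text
[ 6.1230e-01 -6.9000e-02  1.9410e-01  1.1732e+00  1.7774e+00  1.6000e-03]
[[-0.6 -2.1]
 [ 0.2  0.1]
 [-0.3 -0.9]
 [ 0.4 -0. ]
 [ 0.6  1.4]
 [-0.3  0.3]
 [-0.  -0.3]
 [ 0.5 -0.3]
 [-0.6  0.5]
 [ 0.7 -0.6]
 [-0.4  0.1]
 [ 0.1 -0.2]
 [ 0.   0.1]
 [-0.1 -0.2]]
hinge [ 0.5341 -0.0843  0.1019]
edge [ 0.5059 -0.0899  0.2062]
rim [ 0.6266 -0.0662  0.1752]
piv [ 0.6545 -0.0861  0.1843]
grip [ 0.6373 -0.0556  0.2121]
griplocked [ 0.6108 -0.0947  0.1886]
handle [ 0.6957 -0.0526  0.295 ]
u,n,y [0.804 0.158 0.574] [-0.563 -0.111  0.819] [-0.193  0.981  0.   ]
tri [ 0.4941 -0.0293  0.2052] [0.0001, 0.0001]
tri [ 0.5175 -0.1517  0.203 ] [0.0002, 0.0002]
tri [ 0.6303 -0.0349  0.2226] [0.0002, 0.0002]
tri [ 0.5172 -0.0029  0.1   ] [0.0009, 0.0009]
spray edge~ [ 0.531 -0.304  0.1  ]
```

The fit is consistent: residuals are mostly sub-pixel, the triangulated corner height of 0.100 matches the 0.101 given, and the flap is at about 1.17 rad with the catch at about 1.78. My plan is to keep the fingers shut and the tool along -n, push the flap round its arc, then push the fin round.

```bash
cat >> h.py <<'E'
p=np.load("p.npy"); w=lambda P:W(p,P)
Rt=Ro.from_matrix(np.stack([W([0,0,p[2]],u),W([0,0,p[2]],-Y),W([0,0,p[2]],-n)],1))
def flap_tcp(th,l=.092,y=0,s0=p[5]): return w(flap(th,s0,l,y,.006)-.011*u)
def catch_tcp(ph,a=.04,h=.022,off=0,x=.011,yy=.0145):
    t=u*np.sin(ph)+Y*np.cos(ph)
    return w(catch(ph,a,0,h)+(.006+x*abs(np.sin(ph))+yy*abs(np.cos(ph))+off)*t)
def rows(targets):
    from station import read_state
    st=read_state(); R0=Ro.from_rotvec(st["orientation"])
    print("tcp",st["tcp_pos"].round(4),"t",st["time"],"F",st["contact_force"].round(1),"turn",((Rt*R0.inv()).as_rotvec()/np.radians(120)).round(3))
    for k,T in targets: print(k,((T-st["tcp_pos"])/.2).round(3),T.round(3))
E
python3 - <<'E'
from h import *
rows([(t,flap_tcp(t)) for t in(1.7,1.5,1.3,1.17,1,.8,.6,.4,.2,0)]+[("c%.1f"%t,catch_tcp(t)) for t in(1.9,1.8,1.2,.6,0)])
E
```

```text
tcp [ 0.1292 -0.56    0.2309] t 0.1 F [-0.2 -1.3 -0.3] turn [ 0.061 -0.285 -0.015]
1.7 [ 1.654  2.306 -0.357] [ 0.46  -0.099  0.159]
1.5 [ 1.723  2.319 -0.298] [ 0.474 -0.096  0.171]
1.3 [ 1.802  2.335 -0.253] [ 0.49  -0.093  0.18 ]
1.17 [ 1.857  2.346 -0.233] [ 0.501 -0.091  0.184]
1 [ 1.933  2.361 -0.218] [ 0.516 -0.088  0.187]
0.8 [ 2.023  2.378 -0.218] [ 0.534 -0.084  0.187]
0.6 [ 2.111  2.396 -0.236] [ 0.552 -0.081  0.184]
0.4 [ 2.195  2.412 -0.271] [ 0.568 -0.078  0.177]
0.2 [ 2.27   2.427 -0.323] [ 0.583 -0.075  0.166]
0 [ 2.333  2.439 -0.388] [ 0.596 -0.072  0.153]
c1.9 [ 2.666  2.536 -0.048] [ 0.663 -0.053  0.221]
c1.8 [ 2.646  2.549 -0.061] [ 0.658 -0.05   0.219]
c1.2 [ 2.543  2.583 -0.127] [ 0.638 -0.043  0.206]
c0.6 [ 2.445  2.551 -0.198] [ 0.618 -0.05   0.191]
c0.0 [ 2.384  2.426 -0.258] [ 0.606 -0.075  0.179]
```

Request:
arm_command(
  deltas=[
    [0.05,0.05,0.15,0,0,0],
    [0.15,0.2,0.3,0.012,-0.05,0],
    [0.3,0.4,0.4,0.024,-0.1,-0.005],
    [0.45,0.6,0.45,0.036,-0.16,-0.01],
    [0.6,0.8,0.5,0.048,-0.22,-0.01],
    [0.75,0.95,0.5,0.061,-0.285,-0.015],
    [0.8,1,0.5,0.061,-0.285,-0.015],
    [0.8,1,0.5,0.061,-0.285,-0.015],
  ],
  claw=-1,
)

```text
time: 0.9
tcp_pos: [0.2896, -0.3595, 0.3313]
orientation: [-2.928, -0.287, -0.921]
contact_force: [-0.5, -0.5, 0.9]
gripper_width: -0.001
finger_force: 0.0
```

```bash
python3 - <<'E'
from h import *
rows([(t,flap_tcp(t)) for t in(1.7,)])
E
```

```text
tcp [ 0.2896 -0.3595  0.3313] t 0.9 F [-0.5 -0.5  0.9] turn [-0.    -0.001 -0.001]
1.7 [ 0.852  1.303 -0.859] [ 0.46  -0.099  0.159]
```

Request:
arm_command(
  deltas=[
    [0.05,0.15,0,0,0,0],
    [0.15,0.35,-0.05,0,0,0],
    [0.3,0.6,-0.1,0,0,0],
    [0.4,0.8,-0.2,0,0,0],
    [0.5,0.95,-0.3,0,0,0],
    [0.5,1,-0.35,0,0,0],
    [0.5,1,-0.35,0,0,0],
  ],
)

```text
time: 1.6
tcp_pos: [0.3927, -0.1666, 0.2761]
orientation: [-2.92, -0.295, -0.899]
contact_force: [-0.3, 0.1, 0.1]
gripper_width: 0.0
finger_force: 0.0
```

```bash
python3 - <<'E'
from h import *
rows([(t,flap_tcp(t)) for t in(1.7,1.5,1.3,1.17,1,.8,.6,.4,.2,0)])
E
```

```text
tcp [ 0.3927 -0.1666  0.2761] t 1.6 F [-0.3  0.1  0.1] turn [-0.005 -0.007 -0.005]
1.7 [ 0.337  0.338 -0.583] [ 0.46  -0.099  0.159]
1.5 [ 0.405  0.352 -0.523] [ 0.474 -0.096  0.171]
1.3 [ 0.484  0.368 -0.479] [ 0.49  -0.093  0.18 ]
1.17 [ 0.54   0.378 -0.459] [ 0.501 -0.091  0.184]
1 [ 0.615  0.393 -0.444] [ 0.516 -0.088  0.187]
0.8 [ 0.706  0.411 -0.444] [ 0.534 -0.084  0.187]
0.6 [ 0.794  0.428 -0.461] [ 0.552 -0.081  0.184]
0.4 [ 0.878  0.445 -0.497] [ 0.568 -0.078  0.177]
0.2 [ 0.952  0.46  -0.548] [ 0.583 -0.075  0.166]
0 [ 1.016  0.472 -0.614] [ 0.596 -0.072  0.153]
```

Request:
arm_command(
  deltas=[
    [0,0,0,0,0,0],
    [0,0,0,0,0,0],
    [0,0,0,0,0,0],
  ],
)

```text
time: 1.9
tcp_pos: [0.3913, -0.1683, 0.2761]
orientation: [-2.924, -0.29, -0.898]
contact_force: [-0.8, 0.5, -0.2]
gripper_width: -0.002
finger_force: 0.0
```

```bash
python3 - <<'E'
from h import *
from station import *
print(read_state()["qpos"].round(2))
rows([(t,flap_tcp(t)) for t in(1.7,1.5,1.3,1.17,1,.8,.6,.4,.2,0)])
E
```

```text
[ 1.22  0.46 -0.91  2.36 -1.34  0.    0.42]
tcp [ 0.3913 -0.1683  0.2761] t 1.9 F [-0.8  0.5 -0.2] turn [-0.003 -0.008 -0.003]
1.7 [ 0.344  0.347 -0.583] [ 0.46  -0.099  0.159]
1.5 [ 0.412  0.361 -0.524] [ 0.474 -0.096  0.171]
1.3 [ 0.491  0.376 -0.479] [ 0.49  -0.093  0.18 ]
1.17 [ 0.547  0.387 -0.459] [ 0.501 -0.091  0.184]
1 [ 0.622  0.402 -0.444] [ 0.516 -0.088  0.187]
0.8 [ 0.713  0.42  -0.444] [ 0.534 -0.084  0.187]
0.6 [ 0.801  0.437 -0.462] [ 0.552 -0.081  0.184]
0.4 [ 0.885  0.454 -0.497] [ 0.568 -0.078  0.177]
0.2 [ 0.959  0.468 -0.549] [ 0.583 -0.075  0.166]
0 [ 1.023  0.481 -0.614] [ 0.596 -0.072  0.153]
```

Joint 6 is at its limit, so the full tilt doesn't fit this close in. I'll go back to a vertical tool for the flap, which has enough clearance there, and tilt only for the catch farther out.

Request:
arm_command(
  deltas=[
    [0,0,0,-0.012,0.06,0],
    [0,0,0,-0.024,0.12,0],
    [0,0,0,-0.036,0.18,0],
    [0,0,0,-0.048,0.24,0],
    [0,0,0,-0.056,0.286,0.003],
    [0,0,0,-0.056,0.286,0.003],
    [0,0,0,-0.056,0.286,0.003],
  ],
)

```text
time: 2.6
tcp_pos: [0.3939, -0.1654, 0.2742]
orientation: [-3.036, -0.325, -0.369]
contact_force: [1.1, 0.7, -1.1]
gripper_width: 0.002
finger_force: 0.0
```

```bash
cat >> h.py <<'E'
Rv=Ro.from_rotvec([0,0,p[2]])*Ro.from_rotvec([np.pi,0,0])
def flap_v(th,l=.1,y=0):  # vertical tool, front-bottom edge (11 mm ahead of centre) on the outer face
    P=flap(th,p[5],l,y,.006)-np.array([.011,0,0])
    return w(P)
E
python3 - <<'E'
from h import *
from station import *
st=read_state();print(st["qpos"].round(3), ((Rv*Ro.from_rotvec(st["orientation"]).inv()).as_rotvec()/np.radians(120)).round(3))
rows([(t,flap_v(t)) for t in(1.7,1.5,1.3,1.17,1,.8,.6,.4,.2,0)])
E
```

```text
[ 0.291  0.386  0.244  2.082 -0.528  0.588 -0.418] [-0.042  0.111 -0.009]
tcp [ 0.3939 -0.1654  0.2742] t 2.6 F [ 1.1  0.7 -1.1] turn [ 0.017 -0.174 -0.015]
1.7 [ 0.294  0.326 -0.513] [ 0.453 -0.1    0.172]
1.5 [ 0.37   0.34  -0.448] [ 0.468 -0.097  0.185]
1.3 [ 0.456  0.357 -0.4  ] [ 0.485 -0.094  0.194]
1.17 [ 0.516  0.369 -0.379] [ 0.497 -0.092  0.198]
1 [ 0.598  0.385 -0.363] [ 0.513 -0.088  0.202]
0.8 [ 0.696  0.404 -0.363] [ 0.533 -0.085  0.202]
0.6 [ 0.792  0.423 -0.383] [ 0.552 -0.081  0.198]
0.4 [ 0.883  0.441 -0.422] [ 0.57  -0.077  0.19 ]
0.2 [ 0.964  0.457 -0.478] [ 0.587 -0.074  0.179]
0 [ 1.032  0.471 -0.55 ] [ 0.6   -0.071  0.164]
```

Request:
arm_command(
  deltas=[
    [0,0.05,0,-0.02,0.05,0],
    [0.05,0.12,0,-0.04,0.1,-0.009],
    [0.1,0.2,-0.05,-0.042,0.111,-0.009],
    [0.15,0.28,-0.1,-0.042,0.111,-0.009],
    [0.2,0.33,-0.15,-0.042,0.111,-0.009],
    [0.22,0.33,-0.2,-0.042,0.111,-0.009],
    [0.22,0.33,-0.2,-0.042,0.111,-0.009],
    [0.22,0.33,-0.2,-0.042,0.111,-0.009],
  ],
)

```text
time: 3.4
tcp_pos: [0.4384, -0.0996, 0.2338]
orientation: [-3.123, -0.304, -0.007]
contact_force: [-0.3, -0.0, 0.3]
gripper_width: 0.004
finger_force: 0.0
```

```bash
python3 - <<'E'
from h import *
from station import *
st=read_state();print(st["qpos"].round(3), ((Rv*Ro.from_rotvec(st["orientation"]).inv()).as_rotvec()/np.radians(120)).round(3))
rows([(t,flap_v(t)) for t in(1.7,1.5,1.3,1.17,1,.8,.6,.4,.2,0)])
E
```

```text
[-0.09   0.557  0.415  1.924 -0.335  0.725 -0.855] [-0.002  0.002  0.   ]
tcp [ 0.4384 -0.0996  0.2338] t 3.4 F [-0.3 -0.   0.3] turn [ 0.054 -0.284 -0.   ]
1.7 [ 0.072 -0.004 -0.311] [ 0.453 -0.1    0.172]
1.5 [ 0.147  0.011 -0.246] [ 0.468 -0.097  0.185]
1.3 [ 0.233  0.028 -0.198] [ 0.485 -0.094  0.194]
1.17 [ 0.294  0.04  -0.177] [ 0.497 -0.092  0.198]
1 [ 0.376  0.056 -0.161] [ 0.513 -0.088  0.202]
0.8 [ 0.474  0.075 -0.161] [ 0.533 -0.085  0.202]
0.6 [ 0.57   0.094 -0.181] [ 0.552 -0.081  0.198]
0.4 [ 0.66   0.112 -0.22 ] [ 0.57  -0.077  0.19 ]
0.2 [ 0.741  0.128 -0.277] [ 0.587 -0.074  0.179]
0 [ 0.81   0.141 -0.348] [ 0.6   -0.071  0.164]
```

Request:
arm_command(
  deltas=[
    [0.03,0,-0.1,0,0,0],
    [0.06,0,-0.2,0,0,0],
    [0.12,0.01,-0.25,0,0,0],
    [0.18,0.02,-0.25,0,0,0],
    [0.24,0.03,-0.24,0,0,0],
    [0.29,0.04,-0.23,0,0,0],
    [0.34,0.05,-0.22,0,0,0],
    [0.38,0.056,-0.21,0,0,0],
    [0.43,0.065,-0.21,0,0,0],
    [0.47,0.075,-0.21,0,0,0],
    [0.52,0.085,-0.21,0,0,0],
    [0.57,0.094,-0.22,0,0,0],
    [0.615,0.103,-0.24,0,0,0],
    [0.66,0.112,-0.26,0,0,0],
  ],
)

```text
time: 4.8
tcp_pos: [0.5715, -0.076, 0.1815]
orientation: [-3.123, -0.306, -0.008]
contact_force: [-1.2, -1.0, -1.0]
gripper_width: 0.001
finger_force: 0.7
```

```bash
python3 - <<'E'
from h import *
from station import *
rows([(t,flap_v(t,l)) for t in(.4,.3,.2,.1,0) for l in (.095,)])
import cv2
f=snapshot("scene")["frame"][110:245,120:300,::-1]; cv2.imwrite("pics/s1.png",cv2.resize(f,(800,600),interpolation=cv2.INTER_CUBIC))
E
```

```text
tcp [ 0.5715 -0.076   0.1815] t 4.8 F [-1.2 -1.  -1. ] turn [ 0.055 -0.284 -0.001]
0.4 [-0.018 -0.009  0.02 ] [ 0.568 -0.078  0.186]
0.3 [ 0.022 -0.001 -0.004] [ 0.576 -0.076  0.181]
0.2 [ 0.059  0.007 -0.033] [ 0.583 -0.075  0.175]
0.1 [ 0.093  0.013 -0.065] [ 0.59  -0.073  0.168]
0 [ 0.124  0.019 -0.101] [ 0.596 -0.072  0.161]
```

View pics/s1.png

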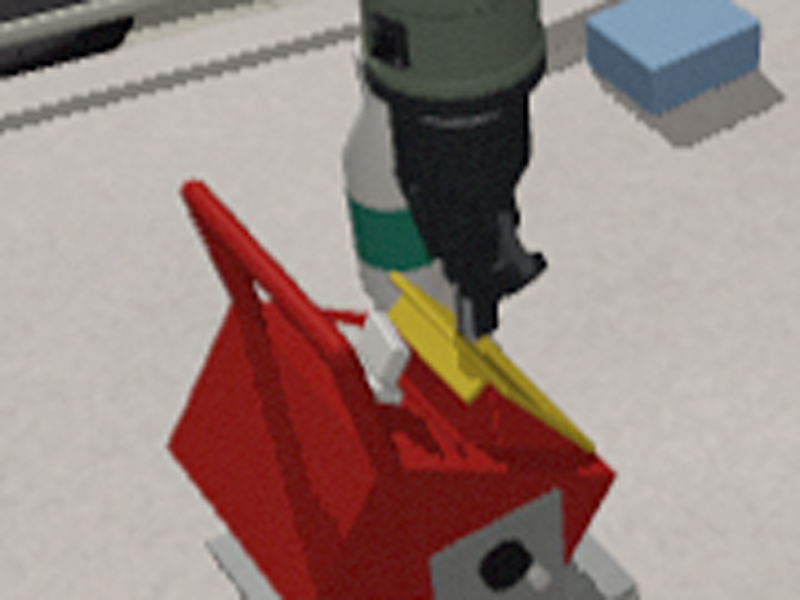

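The flap is nearly down: its free edge, from (395,275) to (590,450), sits just above the rim, with the finger tip on it at (480,335). The catch at (390,350) is clear. I'll continue down.

Request:
arm_command(
  deltas=[
    [0.02,0,-0.02,0,0,0],
    [0.04,0.005,-0.05,0,0,0],
    [0.06,0.007,-0.075,0,0,0],
    [0.08,0.01,-0.1,0,0,0],
    [0.095,0.015,-0.12,0,0,0],
    [0.1,0.019,-0.13,0,0,0],
    [0.1,0.019,-0.135,0,0,0],
  ],
)

```text
time: 5.55
tcp_pos: [0.5911, -0.0727, 0.1553]
orientation: [-3.124, -0.306, -0.008]
contact_force: [-6.9, -1.5, 24.7]
gripper_width: 0.002
finger_force: 11.6
```

```bash
python3 - <<'E'
from h import *
from station import *
rows([(0,flap_v(0,.09))])
E
```

```text
tcp [ 0.5911 -0.0727  0.1553] t 5.55 F [-6.9 -1.5 24.7] turn [ 0.055 -0.284 -0.001]
0 [ 0.006 -0.001  0.016] [ 0.592 -0.073  0.158]
```

It meets a firm stop (25 N) right where shut was predicted. I'll lift off and check.

Request:
arm_command(
  deltas=[
    [-0.02,0,0.1,0,0,0],
    [-0.05,0,0.3,0,0,0],
    [-0.1,0,0.5,0.01,-0.05,0],
    [-0.15,0,0.7,0.022,-0.11,0],
    [-0.15,0,0.8,0.034,-0.17,0],
    [-0.1,0.05,0.8,0.046,-0.23,0],
    [0,0.1,0.8,0.055,-0.284,-0.001],
    [0.1,0.1,0.8,0.055,-0.284,-0.001],
    [0.1,0.1,0.8,0.055,-0.284,-0.001],
    [0.1,0.1,0.8,0.055,-0.284,-0.001],
  ],
)

```text
time: 6.55
tcp_pos: [0.6106, -0.0524, 0.3144]
orientation: [-2.928, -0.286, -0.922]
contact_force: [-0.3, -0.5, -0.0]
gripper_width: -0.002
finger_force: 0.0
```

```bash
python3 - <<'E'
from h import *
from station import *
import cv2
print(read_state()["qpos"].round(2))
rows([("c%.2f"%t,catch_tcp(t,off=o,h=hh)) for t,o,hh in((1.78,.012,.07),(1.78,.012,.022),(1.78,0,.022),(1.4,0,.022),(1,0,.022),(.6,0,.022),(.3,0,.022),(0,0,.022))])
a=snapshot("scene");b=snapshot("top")
np.savez("s2.npz",**a);np.savez("t2.npz",**b)
A=cv2.resize(a["frame"][145:245,150:283,::-1],(532,400),interpolation=cv2.INTER_CUBIC)
for th,col in((0,(0,255,0)),(.12,(255,0,255))):
  for y in(-.063,.063):
    q=(proj(a,w(flap(th,p[5],.108,y,.006)))[0]-[150,145]+.5)*4; cv2.circle(A,tuple(int(v) for v in q),3,col,-1)
cv2.imwrite("pics/s2.png",A)
E
```

```text
[ 0.12  0.48  0.    1.88 -0.77  0.26 -0.55]
tcp [ 0.6106 -0.0524  0.3144] t 6.55 F [-0.3 -0.5 -0. ] turn [-0. -0. -0.]
c1.78 [ 0.149 -0.017 -0.251] [ 0.64  -0.056  0.264]
c1.78 [ 0.284  0.01  -0.447] [ 0.667 -0.05   0.225]
c1.78 [ 0.235  0.013 -0.481] [ 0.658 -0.05   0.218]
c1.40 [ 0.165  0.038 -0.525] [ 0.644 -0.045  0.209]
c1.00 [ 0.104  0.044 -0.566] [ 0.631 -0.044  0.201]
c0.60 [ 0.038  0.012 -0.616] [ 0.618 -0.05   0.191]
c0.30 [-0.002 -0.04  -0.65 ] [ 0.61  -0.06   0.184]
c0.00 [-0.023 -0.112 -0.675] [ 0.606 -0.075  0.179]
```

View pics/s2.png

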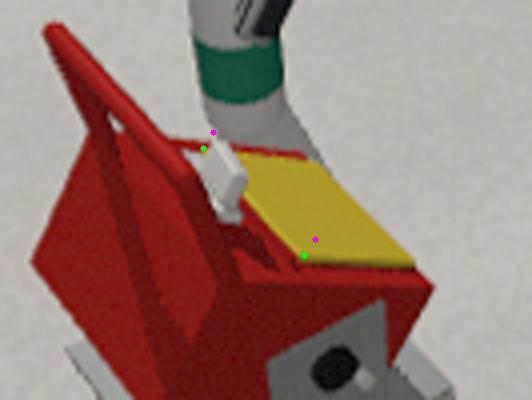

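The flap is shut: its near edge at (302,260) matches the shut prediction (green at (304,256)). The catch is unmoved. Next I descend along the normal behind the fin and sweep it round.

Request:
arm_command(
  deltas=[
    [0.05,-0.01,-0.1,0,0,0],
    [0.1,-0.015,-0.2,0,0,0],
    [0.133,-0.016,-0.26,0,0,0],
    [0.17,-0.01,-0.315,0,0,0],
    [0.21,0,-0.37,0,0,0],
    [0.24,0.005,-0.42,0,0,0],
    [0.268,0.011,-0.458,0,0,0],
    [0.268,0.011,-0.458,0,0,0],
  ],
)

```text
time: 7.45
tcp_pos: [0.6647, -0.0496, 0.222]
orientation: [-2.927, -0.286, -0.921]
contact_force: [0.2, 0.7, -1.1]
gripper_width: 0.001
finger_force: 0.0
```

```bash
python3 - <<'E'
from h import *
rows([("c%.2f"%t,catch_tcp(t,off=o)) for t,o in((1.78,0),(1.6,0),(1.4,0),(1.2,0),(1,0),(.8,0),(.6,0),(.4,0),(.2,0),(0,0),(0,-.004))])
E
```

```text
tcp [ 0.6647 -0.0496  0.222 ] t 7.45 F [ 0.2  0.7 -1.1] turn [-0.    -0.001 -0.001]
c1.78 [-0.036 -0.001 -0.019] [ 0.658 -0.05   0.218]
c1.60 [-0.076  0.013 -0.045] [ 0.649 -0.047  0.213]
c1.40 [-0.105  0.024 -0.063] [ 0.644 -0.045  0.209]
c1.20 [-0.134  0.031 -0.082] [ 0.638 -0.043  0.206]
c1.00 [-0.166  0.03  -0.104] [ 0.631 -0.044  0.201]
c0.80 [-0.2    0.019 -0.129] [ 0.625 -0.046  0.196]
c0.60 [-0.232 -0.002 -0.154] [ 0.618 -0.05   0.191]
c0.40 [-0.26  -0.034 -0.177] [ 0.613 -0.056  0.187]
c0.20 [-0.282 -0.076 -0.198] [ 0.608 -0.065  0.182]
c0.00 [-0.294 -0.126 -0.213] [ 0.606 -0.075  0.179]
c0.00 [-0.29  -0.146 -0.213] [ 0.607 -0.079  0.179]
```

Request:
arm_command(
  deltas=[
    [-0.036,0,-0.019,0,0,0],
    [-0.076,0.013,-0.045,0,0,0],
    [-0.105,0.024,-0.063,0,0,0],
    [-0.134,0.031,-0.082,0,0,0],
    [-0.166,0.03,-0.104,0,0,0],
    [-0.2,0.019,-0.129,0,0,0],
    [-0.232,-0.002,-0.154,0,0,0],
    [-0.26,-0.034,-0.177,0,0,0],
    [-0.272,-0.055,-0.187,0,0,0],
    [-0.282,-0.076,-0.198,0,0,0],
    [-0.29,-0.1,-0.206,0,0,0],
    [-0.294,-0.126,-0.213,0,0,0],
  ],
)

```text
time: 8.65
tcp_pos: [0.6224, -0.0772, 0.2031]
orientation: [-2.918, -0.305, -0.862]
contact_force: [2.6, 37.4, 9.9]
gripper_width: -0.002
finger_force: 17.5
```

```bash
python3 - <<'E'
from h import *
from station import *
import cv2
st=read_state();print(st["qpos"].round(2),st["wrist_torque"].round(2))
rows([("c0",catch_tcp(0))])
loc=Ro.from_rotvec([0,0,-p[2]]).apply(st["tcp_pos"]-[p[0],p[1],0])-F
print("s,y,h",loc@u,loc[1],loc@n)
a=snapshot("scene");b=snapshot("top")
A=cv2.resize(a["frame"][145:225,150:257,::-1],(400,300),interpolation=cv2.INTER_CUBIC)
B=cv2.resize(b["frame"][112:202,232:352,::-1],(400,300),interpolation=cv2.INTER_CUBIC)
cv2.imwrite("pics/s3.png",cv2.resize(np.hstack([A,B]),None,fx=1,fy=1))
E
```

```text
[ 0.38  0.7  -0.35  1.93 -1.46  0.01  0.27] [ 7.02 -1.01  4.3 ]
tcp [ 0.6224 -0.0772  0.2031] t 8.65 F [ 2.6 37.4  9.9] turn [-0.008 -0.018 -0.01 ]
c0 [-0.082  0.012 -0.118] [ 0.606 -0.075  0.179]
s,y,h 0.13166902367839117 -0.010032474224799848 0.03242526547063133
```

View pics/s3.png

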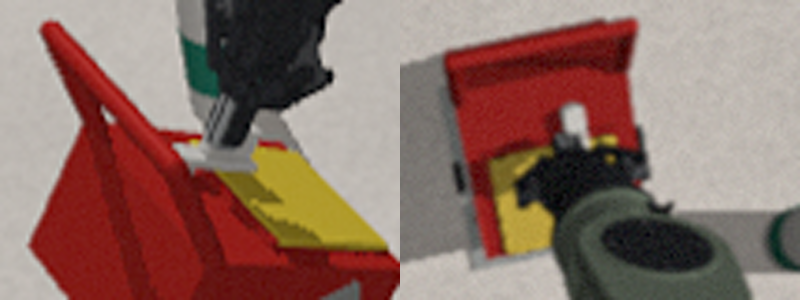

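The catch is down across the rim, in both the left crop (210,150) and the right crop (572,125). The finger is still pressing on the fin with 37 N and the arm is at the limits of joints 5 and 6. I'll back off sideways, lift and check the angle.

Request:
arm_command(
  deltas=[
    [-0.01,0.05,0,0,0,0],
    [-0.02,0.1,0.03,0,0,0],
    [-0.03,0.12,0.1,0,0,0],
    [-0.08,0.12,0.22,0,0.02,0],
    [-0.15,0.12,0.35,-0.01,0.05,0],
    [-0.25,0.12,0.5,-0.02,0.1,0],
    [-0.35,0.12,0.65,-0.03,0.15,0],
    [-0.45,0.12,0.8,-0.04,0.2,0],
    [-0.5,0.12,0.8,-0.056,0.26,0],
    [-0.5,0.12,0.8,-0.056,0.28,0],
    [-0.5,0.12,0.8,-0.056,0.28,0],
    [-0.5,0.12,0.8,-0.056,0.28,0],
  ],
)

```text
time: 9.95
tcp_pos: [0.5222, -0.0594, 0.361]
orientation: [-3.111, -0.305, 0.039]
contact_force: [-0.4, 0.1, -0.0]
gripper_width: -0.003
finger_force: 0.0
```

```bash
python3 - <<'E'
from h import *
from station import *
import cv2
st=read_state();print(st["qpos"].round(2))
rows([])
a=snapshot("scene");b=snapshot("top")
def cr(s,x0,y0,W_,H_):
    k=400/W_; im=cv2.resize(s["frame"][y0:y0+H_,x0:x0+W_,::-1],(400,300),interpolation=cv2.INTER_CUBIC)
    for ph,c in((0,(0,255,0)),(.2,(255,0,255))):
        q=[tuple(int(v) for v in (proj(s,w(catch(ph,d,0,.041)))[0]-[x0,y0]+.5)*k) for d in(.012,.056)]
        for z in q: cv2.circle(im,z,2,c,-1)
    return im
cv2.imwrite("pics/s4.png",np.hstack([cr(a,170,155,80,60),cr(b,240,125,80,60)]))
E
```

```text
[-0.31  0.61  0.76  1.4  -0.43  1.33 -0.9 ]
tcp [ 0.5222 -0.0594  0.361 ] t 9.95 F [-0.4  0.1 -0. ] turn [ 0.051 -0.299 -0.003]
```

View pics/s4.png

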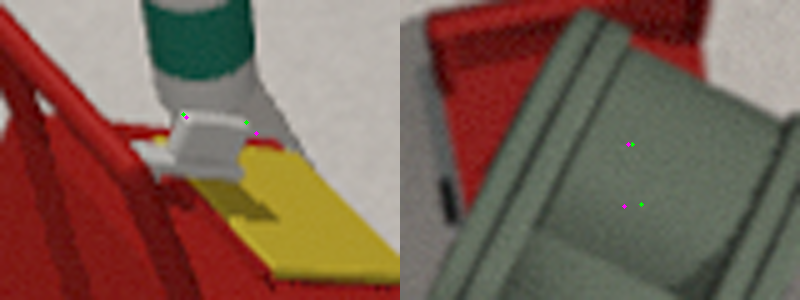

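Left crop: the fin top runs from (185,115) to (248,120), on the green prediction for angle 0. The arm hides the catch in the top view, so I'll move it aside and check from there.

Request:
arm_command(
  deltas=[
    [-0.05,0.1,0,0,0,0],
    [-0.1,0.25,0,0,0,0],
    [-0.15,0.4,0,0,0,0],
    [-0.2,0.6,0,0,0,0],
    [-0.25,0.8,0,0,0,0],
    [-0.3,0.95,0,0,0,0],
    [-0.3,1,0,0,0,0],
    [-0.3,1,0,0,0,0],
    [-0.3,1,0,0,0,0],
  ],
)

```text
time: 10.95
tcp_pos: [0.4619, 0.1391, 0.3616]
orientation: [-3.111, -0.302, 0.041]
contact_force: [0.1, -0.3, 1.1]
gripper_width: 0.002
finger_force: 0.0
```

```bash
python3 - <<'E'
from h import *
from station import *
import cv2
rows([])
b=snapshot("top")
x0,y0=190,120; im=cv2.resize(b["frame"][y0:y0+120,x0:x0+160,::-1],(800,600),interpolation=cv2.INTER_CUBIC)
for ph,c in((0,(0,255,0)),(.15,(255,0,255))):
    for d in(.012,.056): cv2.circle(im,tuple(int(v) for v in (proj(b,w(catch(ph,d,0,.041)))[0]-[x0,y0]+.5)*5),2,c,-1)
cv2.imwrite("pics/t5.png",im)
E
```

```text
tcp [0.4619 0.1391 0.3616] t 10.95 F [ 0.1 -0.3  1.1] turn [ 0.05  -0.299 -0.002]
```

View pics/t5.png

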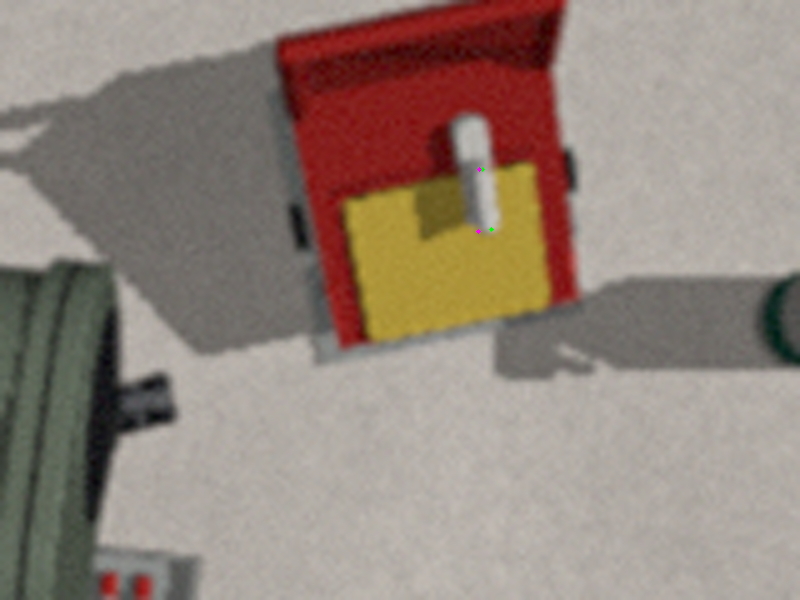

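The top view shows the flap shut and the catch from (468,120) to (487,232), straight down the slope over the flap. The fin's far end is within about 3 px of the angle-0 mark at (491,229), the spray bottle is where it was and the arm is clear. Handing in.

```bash
python3 -c "
from station import *
print(hand_in())"
```

```text
the job is handed in; nothing more can be done
None
```

The flap is fully shut, the catch is turned across the rim and over the flap, the gripper is clear of everything, and the job is handed in at about 11 s; I saw no bystander disturbed, though I did not recheck the rack and tray up close.

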